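Unsnap the peg tub's cover on the balcony rack

ROBOT

A 6-joint arm with a two-finger parallel gripper is mounted at the origin on the work surface. World frame = base frame: x ahead of the robot, y to its left, z up, the work surface at z = 0. Lengths are in m, angles in rad, forces in N, time in s.
With the tool pointing down it reaches from about 0.35 to 0.975 m from the base axis. Payload 4.9 kg.
Tool frame: the origin (TCP) lies where the fingers leave the gripper's body, on its centre line; the fingertips stand 73 mm ahead of it and the grasp point (between the pads) lies 54 mm ahead of it; z points along the fingers, y is the direction in which the jaws open and shut (so a half turn about z gives the same grasp; the last joint's range is limited). The gripper opens to 85 mm and grips with 20 to 120 N. Pads are 22 mm wide; open, the fingers measure 114 mm over their backs; the gripper's body (76 mm by 85 mm) begins 54 mm behind the grasp point. The pads swing forward as they close: fully open they stand 13 mm farther back than shut.
Start: joints at [-1.413, 0.053, 1.613, -0, 1.476, -0.119], TCP at [0.171, -0.601, 0.304] pointing down, gripper open.
Joint ranges: [-3.01, 3.01], [-1.01, 2.22], [0.06, 2.58], [-1.02, 4.17], [0.09, 2.62], [-3.14, 3.14]. Speed limits (rad/s): [2.57, 2.57, 3.14, 3.14, 3.14, 3.14].

INTERFACE

Orientations are given as a rotation vector (axis times angle).
In Python, from station import monitor, vision, workorder gives the robot as it stands.
- The arm moves only by the tool arm_command, never from a script. Its argument "rows" is text: rows parted by semicolons, each of 6 numbers parted by spaces: the shift along the world's x, y, z in mm, then the turn, a rotation vector about the world's x, y, z in degrees. In form: tx ty tz wx wy wz; .... A call has 1 to 12 rows; each row is the pose to reach, as a shift and turn from the pose measured when the call began; what a row does not reach only later rows make up. A row lasts 1/8 s, in which the tool goes at most 62.5 mm and 10.7 degrees, less where a joint would pass 70% of its speed; a pose out of reach is approached as far as the arm can. A call with a gripper value outside its range is refused whole. "jaw" is the opening, from 0 (shut) to 1 (fully open), set as the call begins (left out, the last holds). The fingers move at their own pace and stop on an object; "squeeze" is the grip in N (left out, the last holds). Time passes only in rows, so rows that repeat a pose let the fingers close. It gives the time, the measured TCP pose, the force and the opening at its end, in the units of the state.
- monitor.get_obs(): the state, without advancing time (a new reading comes with each control period).
- vision.get_image(name): name is "side" or "top" or "wrist"; returns a dict with "frame" (480x640x3 uint8, red, green, blue), "vfov" (degrees; the focal length in pixels is half the picture's height over the tangent of half this angle, whatever the lens; pixels are square), "cx", "cy" (the principal point, pixels), "R" (3x3) and "t" (3): a world point X has camera coordinates R X + t; the wrist camera has in their place "T_tool_cam" (4x4, takes a point from camera to tool coordinates, whose origin is the TCP and whose axes are the flange's). Camera axes: x right, y down, z forward; pixel columns grow to the right and rows downward; lengths in m; the calibration is good to about 2 mm. A picture is of the moment at which its call begins: read the wrist's pose just before it. There is no depth.
- workorder.finish_job(): hands the job in, once; it reports no verdict.
The state is a dict: "t": time; "q": joint angles; "dq": joint speeds; "effort": joint torques, N m; "tool_pos": TCP position; "tool_rot": TCP orientation; "contact_force": force on the tool from outside, world axes, zero at the start; "wrist_torque": the same for the moment, N m; "opening": finger opening in m.
Only numpy, scipy, OpenCV 4.12 (cv2) and the standard library are available. Lean on these libraries where they do the work, as an engineer would, in place of code of your own. Each camera call takes 0.05 s, during which the arm holds its last target. There are 200 camera calls.

TASK

Open the peg tub, the one with the green cover: press the cover's two orange side tabs together to unsnap it, lift the cover straight off and lay it right way up in the middle of the blue tray, then let go. Leave the grey cover snapped on its tub.

Things in the scene. Friction and masses are not known exactly. Their poses are not given: they have to be found in the camera images.
- green_cover: Green snap-fit cover of a white tub: plate 130 (x) x 90 (y) x 6 mm, on it a block 64 x 29 x 24 mm between two upright orange tabs, each 30 (x) x 6 x 28 mm, outer faces at y = +-28 mm. Origin: centre of the underside of its 22 mm skirt, on which it stands; z up, plate top z = 28 mm, tabs z = 30 to 58, block top 52. About 0.17 kg. Starts with its x within 35 degrees of world x. A 25 N pinch on the tabs lifts it.
- green_tab_left (a joint): How far the tab on the green cover's +y side is pressed in towards the block: 0 = out, 0.007 m = fully in. Slides straight along y on a spring (2 N at first, 7 N fully in) and springs back. A hook under it holds the cover to the tub until the tab is in by 4 mm; keep both in while lifting straight up 22 mm. Both fully in: outer faces 42 mm apart.
- green_tab_right (a joint): The same for the tab on the green cover's -y side: 0 = out, 0.007 m = fully in (towards +y).
- tray: Shallow open blue tray, fixed, 210 (x) x 170 (y) mm, rim 12 mm high, walls and floor 4 mm thick. Origin: centre of its underside; z up; inner floor at z = 4 mm. Tray and the two fixed tubs (130 x 90 x 80 mm) stand side by side in any order, 0.2 m or more between centres, on a fixed steel rack whose top is 50 mm above the work surface.
- grey_cover: Grey cover with orange tabs, same shape and origin as the green one, snapped on a second white tub; leave it alone. Also on the rack, out of the way: a yellow bleach bottle (80 mm across, 230 mm tall) and a glass jar (72 mm across, 100 mm tall) near its far outer corners, and a 36 mm high scrub brush along its far edge.
There are look-alikes about, which are no part of the job. Leave any purple look-alike of the green_cover alone.

How it is judged:
By the outcome, as a careful person would: the job done as asked, in the order asked, and still so for the second after the job is handed in, with the robot touching nothing.
It also fails if it takes over 40 s, if anything falls off the work surface, if the arm or the gripper's body presses on something with over 40 N, if the wrist force passes 120 N, or if a joint passes its speed limit or range.

## Working session

There is one attempt and no reset: what is moved stays moved. The work goes in short steps, Python scripts to look and compute and a tool call to move; the robot and the scene stay as the last step left them, time stands still between calls to the robot, and variables do not carry over. Pictures are saved under pics/ and viewed, about 8 in all and at most 12, crops included, and the job is handed in when it is done.

Besides the shell and the picture viewer there is one more tool, called after "Call:" as name(argument=value, ...), one argument or row to a line, values as JSON. arm_command: Moves the arm, as the interface text tells. Its arguments: {"type":"object","properties":{"rows":{"type":"string"},"jaw":{"type":"number"},"squeeze":{"type":"number"}},"required":["rows"]}

```bash
mkdir -p pics
cat > h.py <<'E'
import numpy as np, cv2
from station import monitor, vision, workorder
from scipy.spatial.transform import Rotation as Ro
def grab(n):
    o=monitor.get_obs(); d=vision.get_image(n)
    f=240/np.tan(np.radians(d["vfov"])/2)
    if "R" in d: R=np.array(d["R"]); t=np.array(d["t"]); Rw=R.T; c=-R.T@t
    else:
        T=np.array(d["T_tool_cam"]); Rt=Ro.from_rotvec(o["tool_rot"]).as_matrix()
        Rw=Rt@T[:3,:3]; c=np.array(o["tool_pos"])+Rt@T[:3,3]
    return dict(im=d["frame"],f=f,cx=d["cx"],cy=d["cy"],Rw=Rw,c=c,o=o)
def ray(g,u,v): return g["Rw"]@np.array([(u-g["cx"])/g["f"],(v-g["cy"])/g["f"],1.])
def onz(g,u,v,z):
    r=ray(g,u,v); return g["c"]+r*(z-g["c"][2])/r[2]
def tri(a,pa,b,pb):
    r1=ray(a,*pa); r2=ray(b,*pb); r1/=np.linalg.norm(r1); r2/=np.linalg.norm(r2)
    s=np.linalg.lstsq(np.c_[r1,-r2],b["c"]-a["c"],rcond=None)[0]
    p=a["c"]+s[0]*r1; q=b["c"]+s[1]*r2
    return (p+q)/2, np.linalg.norm(p-q)
def proj(g,X):
    p=g["Rw"].T@(np.array(X)-g["c"]); return g["cx"]+g["f"]*p[0]/p[2], g["cy"]+g["f"]*p[1]/p[2]
def save(n,im): cv2.imwrite("pics/"+n,cv2.cvtColor(im,cv2.COLOR_RGB2BGR))
E
python3 - <<'E'
from h import *
print(monitor.get_obs())
for n in("top","side"):
    g=grab(n); save(n+"0.png",g["im"]); print(n,g["c"],g["f"],g["Rw"][:,2])
E
```

```text
{'t': 0.0, 'q': array([-1.41300195e+00,  5.33610527e-02,  1.61432298e+00,  8.88563013e-06,
        1.47599845e+00, -1.18974387e-01]), 'dq': array([-0.00077189, -0.00157069,  0.00187387, -0.00120229, -0.00068127,
       -0.00037814]), 'effort': array([-3.07502805e-04, -3.93684018e+01, -3.70172989e+01, -2.03419104e-04,
        7.01311394e-03,  1.14133258e-05]), 'tool_pos': array([ 0.17072144, -0.60072797,  0.30264295]), 'tool_rot': array([-3.10949006e+00, -4.33071534e-01,  4.97891779e-05]), 'contact_force': array([-0.3423451 ,  0.46157195, -0.31357658]), 'wrist_torque': array([0.00016748, 0.03663698, 0.02093577]), 'opening': 0.08501387585912201}
top [0.32659863 0.02748387 1.13543978] 457.5669458201885 [ 0.05885444  0.00116997 -0.99826589]
side [-0.07197807  0.76836742  0.7115765 ] 569.7966577497875 [ 0.42673619 -0.68671925 -0.58848355]
```

View pics/top0.png

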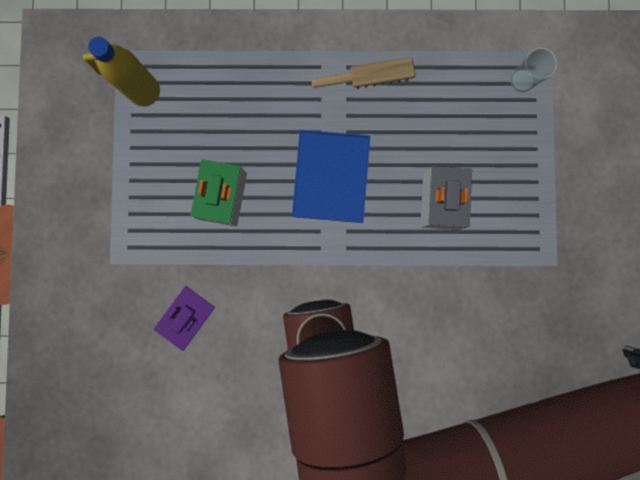

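View pics/side0.png

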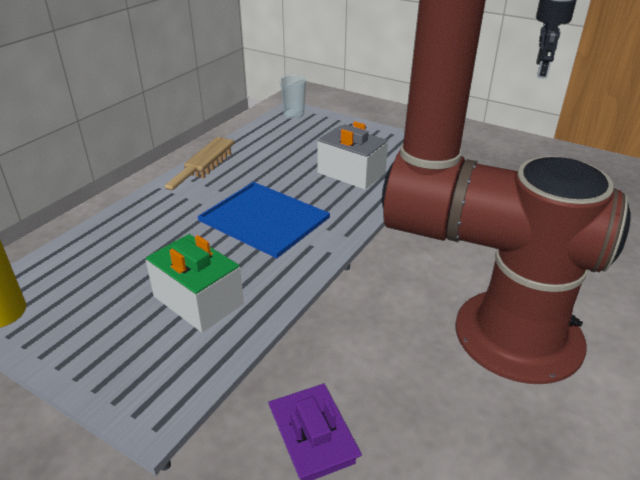

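Top view: the green cover with orange tabs is at (216,192), the purple look-alike at (185,318) and the grey cover at (450,197). The blue tray is at (332,176). In the side view they are at green (195,262), purple (314,430), grey (352,140) and tray (264,217). I choose the green one with orange tabs on a white tub. Next I measure plate and tray corners in both views.

```bash
cat > m.py <<'E'
from h import *
def mask(im,k):
    h=cv2.cvtColor(im,cv2.COLOR_RGB2HSV); lo,hi={"g":((45,120,40),(80,255,255)),"b":((105,150,40),(125,255,255)),"o":((5,180,120),(16,255,255))}[k]
    return cv2.inRange(h,lo,hi)
def quad(im,k,box):
    m=mask(im,k); z=np.zeros_like(m); x0,y0,x1,y1=box; z[y0:y1,x0:x1]=m[y0:y1,x0:x1]
    z=cv2.morphologyEx(z,cv2.MORPH_OPEN,np.ones((3,3)))
    c=max(cv2.findContours(z,0,2)[0],key=cv2.contourArea); hl=cv2.convexHull(c)
    return cv2.approxPolyN(hl,4).reshape(-1,2).astype(float) , z
E
python3 - <<'E'
from m import *
T=grab("top");S=grab("side")
for k,bt,bs,z in(("g",(180,150,255,235),(140,225,250,335),.158),("b",(280,120,380,230),(190,175,340,260),.062)):
    for g,b in((T,bt),(S,bs)):
        q,_=quad(g["im"],k,b); P=np.array([onz(g,*p,z) for p in q]); 
        print(k,q.tolist(),"\n",P.round(4).tolist(),"mean",P.mean(0).round(4),"sides",np.linalg.norm(P-np.roll(P,1,0),axis=1).round(3))
for g,b in((T,(180,150,255,235)),(S,(140,225,250,335))):
    m=mask(g["im"],"o"); z=np.zeros_like(m); z[b[1]:b[3],b[0]:b[2]]=m[b[1]:b[3],b[0]:b[2]]
    n,_,st,ce=cv2.connectedComponentsWithStats(z)
    print([(st[i].tolist(),ce[i].round(1).tolist()) for i in range(1,n) if st[i,4]>15])
c=cv2.resize(S["im"][225:335,140:260],None,fx=4,fy=4,interpolation=2); d=cv2.resize(T["im"][150:240,180:260],None,fx=4.9,fy=4.9,interpolation=2)[:440]
save("crop.png",np.hstack([c[:440],cv2.copyMakeBorder(d,0,440-d.shape[0],0,0,0)])[:, :800])
E
```

```text
g [[240.0, 165.0], [229.0, 223.0], [190.0, 216.0], [201.0, 160.0]] 
 [[0.5366, 0.2033, 0.158], [0.4108, 0.2251, 0.158], [0.4256, 0.3091, 0.158], [0.5473, 0.2877, 0.158]] mean [0.4801 0.2563 0.158 ] sides [0.085 0.128 0.085 0.123]
g [[240.0, 265.0], [195.0, 293.0], [144.0, 258.0], [187.0, 233.0]] 
 [[0.3901, 0.2514, 0.158], [0.4055, 0.3368, 0.158], [0.5285, 0.3171, 0.158], [0.5172, 0.2312, 0.158]] mean [0.4603 0.2841 0.158 ] sides [0.129 0.087 0.125 0.087]
b [[369.0, 135.0], [363.0, 222.0], [291.0, 216.0], [299.0, 129.0]] 
 [[0.6304, -0.0856, 0.062], [0.4225, -0.0709, 0.062], [0.4361, 0.0987, 0.062], [0.6444, 0.0811, 0.062]] mean [0.5333 0.0058 0.062 ] sides [0.167 0.208 0.17  0.209]
b [[333.0, 214.0], [276.0, 258.0], [193.0, 218.0], [253.0, 181.0]] 
 [[0.4118, -0.0694, 0.062], [0.4268, 0.1106, 0.062], [0.6446, 0.0927, 0.062], [0.6304, -0.0886, 0.062]] mean [0.5284 0.0113 0.062 ] sides [0.219 0.181 0.219 0.182]
[([199, 181, 4, 13, 23], [200.4, 187.0]), ([222, 185, 4, 13, 28], [223.3, 190.9]), ([227, 188, 3, 10, 20], [228.0, 192.8])]
[([206, 243, 4, 9, 19], [207.5, 246.9]), ([178, 257, 7, 14, 39], [181.9, 263.0])]
```

View pics/crop.png

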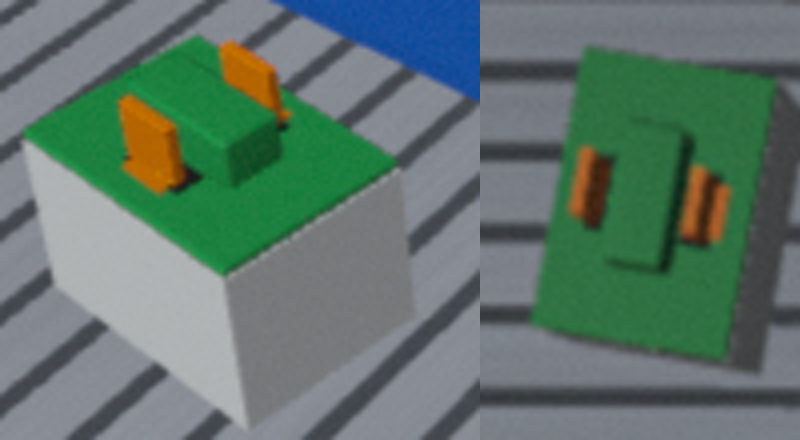

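The crop confirms a green cover with two orange tabs on a white tub, tabs along the short axis. The two views disagree at z=0.158, so the plate sits lower. I triangulate the height.

Run:
```python
from m import *
T=grab("top");S=grab("side")
for k,bt,bs,z in(("g",(180,150,255,235),(140,225,250,335),.136),("b",(280,120,380,230),(190,175,340,260),.062)):
    a,_=quad(T["im"],k,bt); b,_=quad(S["im"],k,bs)
    for p in a:
        w=onz(T,*p,z)[:2]; q=min(b,key=lambda q:np.linalg.norm(onz(S,*q,z)[:2]-w)); X,e=tri(T,p,S,q); print(k,p,q,X.round(4),round(e,4))
    P=np.array([onz(T,*p,z)[:2] for p in a]); Q=np.array([onz(S,*p,z)[:2] for p in b])
    for P in(P,Q):
        L=[(P[(i+1)%4]-P[i]) for i in range(4)]; L=[l*np.sign(l[0]) for l in L if abs(l[0])>abs(l[1])]
        print(k,P.mean(0).round(4),[round(float(np.degrees(np.arctan2(l[1],l[0]))),1) for l in L])
o=T["o"]; print(Ro.from_rotvec(o["tool_rot"]).as_matrix().round(3))
```

```text
g [240. 165.] [188. 233.] [0.5414 0.2073 0.1342] 0.0007
g [229. 223.] [240. 265.] [0.4118 0.2292 0.1337] 0.0028
g [190. 216.] [195. 293.] [0.4282 0.3165 0.1319] 0.0003
g [201. 160.] [144. 258.] [0.5544 0.2957 0.1324] 0.0033
g [0.4835 0.2615] [-9.9, -10.0]
g [0.4811 0.2646] [-9.1, -9.5]
b [369. 135.] [253. 181.] [ 0.6292 -0.0859  0.0639] 0.0016
b [363. 222.] [333. 214.] [ 0.4191 -0.0734  0.0575] 0.0087
b [292. 216.] [276. 258.] [0.4373 0.0971 0.0486] 0.0004
b [300. 129.] [193. 218.] [0.6507 0.0816 0.0525] 0.0083
b [0.5333 0.0046] [-4.1, -4.8]
b [0.5284 0.0113] [-4.7, -5.0]
[[ 0.962  0.273 -0.   ]
 [ 0.273 -0.962  0.001]
 [ 0.    -0.001 -1.   ]]
```

Plate top is about 0.134, which matches 50+80+6 = 136 mm. The cover is at (0.483, 0.262) with yaw −9.6°; the tray is at (0.532, 0.007) with yaw −4.6°. I'm moving over the cover.

Call:
arm_command(
  rows="20 25 20 0 0 0; 60 70 40 0 0 0; 100 120 60 0 0 0; 140 170 60 0 0 0; 180 220 60 0 0 0; 220 270 60 0 0 0; 260 320 60 0 0 0; 295 375 60 0 0 0; 320 430 60 0 0 -5; 328 490 60 0 0 -12; 328 550 60 0 0 -19; 328 610 60 0 0 -25.4",
  jaw=1,
  squeeze=30,
)

```text
t: 1.8
tool_pos: [0.4986, 0.0068, 0.3635]
tool_rot: [-3.129, 0.267, -0.001]
contact_force: [0.9, 0.1, -0.0]
opening: 0.0857
```

Call:
arm_command(
  rows="0 60 0 0 0 0; 0 120 0 0 0 0; 0 180 0 0 0 0; -8 230 0 0 0 0; -16 250 0 0 0 0; -16 250 0 0 0 0",
)

```text
t: 2.55
tool_pos: [0.482, 0.2581, 0.3634]
tool_rot: [-3.13, 0.263, -0.001]
contact_force: [-0.1, 0.2, 0.4]
opening: 0.0855
```

Run:
```python
from h import *
g=grab("wrist"); save("w1.png",g["im"]); o=g["o"]; print(o["t"],o["tool_pos"],o["q"],Ro.from_rotvec(o["tool_rot"]).as_matrix().round(3)); print(g["c"],g["f"])
for X in((.483,.262,.136),(.533,.006,.062)): print(proj(g,X))
```

```text
2.55 [0.48195943 0.25805609 0.36341337] [ 3.55320891e-01 -1.63758606e-01  1.72256738e+00  3.24484356e-04
  1.58210300e+00  2.09358423e+00] [[ 0.986 -0.167  0.001]
 [-0.167 -0.986  0.001]
 [ 0.    -0.001 -1.   ]]
[0.5510712  0.2467251  0.43237971] 365.45776217799414
(np.float64(315.1711026813989), np.float64(219.8825993067678))
(np.float64(570.6746678060414), np.float64(108.43500641276111))
```

View pics/w1.png

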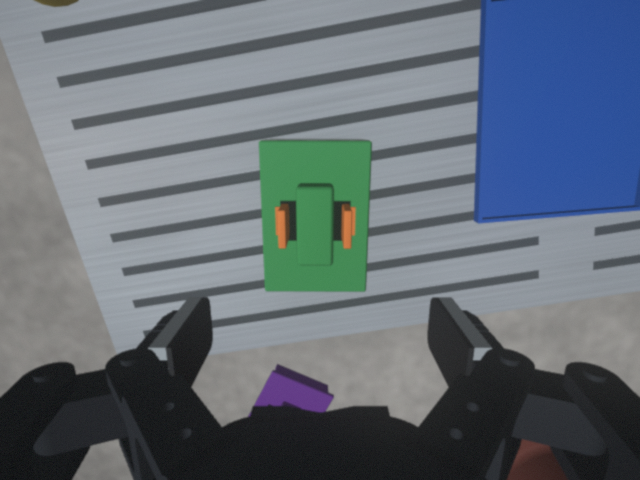

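The wrist view shows the green cover centred at (315,217), aligned with the jaws, tabs at about (282,226) and (348,226). The tray is at the right. I refine the centre and yaw, using the tabs too.

Run:
```python
from m import *
g=grab("wrist"); q,z=quad(g["im"],"g",(240,120,400,310)); P=np.array([onz(g,*p,.136)[:2] for p in q]); print(q.tolist(),P.mean(0),np.linalg.norm(P-np.roll(P,1,0),axis=1))
print(np.degrees([np.arctan2(*(P[(i+1)%4]-P[i])[::-1])%180 for i in range(4)]))
T=grab("top"); a,_=quad(T["im"],"g",(180,150,255,235))
print("arm clear of top view?",a.tolist())
for p in [(240,165),(229,223),(190,216),(201,160)]:
    w=onz(T,*p,.136)[:2]; k=min(q,key=lambda k:np.linalg.norm(onz(g,*k,.136)[:2]-w)); X,e=tri(T,p,g,k); print("tri",X.round(4),round(e,4))
m=mask(g["im"],"o"); m[:120]=0;m[310:]=0;m[:,:240]=0;m[:,400:]=0
n,_,st,ce=cv2.connectedComponentsWithStats(m)
for i in range(1,n):
    if st[i,4]>15: print(st[i],ce[i],onz(g,st[i,0],ce[i][1],.166)[:2],onz(g,st[i,0]+st[i,2],ce[i][1],.166)[:2])
b,_=quad(g["im"],"b",(400,0,640,260)); print(b.tolist())
```

```text
[[368.0, 143.0], [363.0, 290.0], [264.0, 290.0], [258.0, 143.0]] [0.48305586 0.26262787] [0.08640044 0.12526421 0.08710934 0.12525068]
[  170.37098208    80.28408369 10303.28701779 10213.53398221]
arm clear of top view? [[240.0, 166.0], [227.0, 235.0], [209.0, 183.0], [224.0, 163.0]]
tri [0.5392 0.2082 0.1382] 0.0043
tri [0.4129 0.2302 0.1336] 0.0002
tri [0.428  0.3163 0.1342] 0.0007
tri [0.5523 0.2943 0.1352] 0.001
[[639.0, 0.0], [639.0, 209.0], [473.0, 223.0], [480.0, 0.0]]
```

Call:
arm_command(
  rows="0 2 -30 0 0 0; 1 4.5 -65 0 0 0; 1 4.5 -95 0 0 0; 1 4.5 -103 0 0 0; 1 4.5 -103 0 0 0",
)

```text
t: 3.32
tool_pos: [0.4841, 0.26, 0.2607]
tool_rot: [-3.13, 0.27, -0.001]
contact_force: [-0.0, 0.2, 0.3]
opening: 0.0856
```

Run:
```python
from m import *
g=grab("wrist"); save("w2.png",g["im"]); print(g["o"]["tool_pos"],g["o"]["contact_force"])
for s in(-1,1):
    y=np.array([.168,.986,0])*s; print([np.round(proj(g,np.array([.483,.2626,z])+y*.028),1) for z in(.138,.166)])
```

```text
[0.48412139 0.25997328 0.26072826] [-0.00415661  0.20655692  0.29341875]
[array([366.1, 266.1]), array([373.2, 286.3])]
[array([265.8, 266.5]), array([257.6, 286.7])]
```

View pics/w2.png

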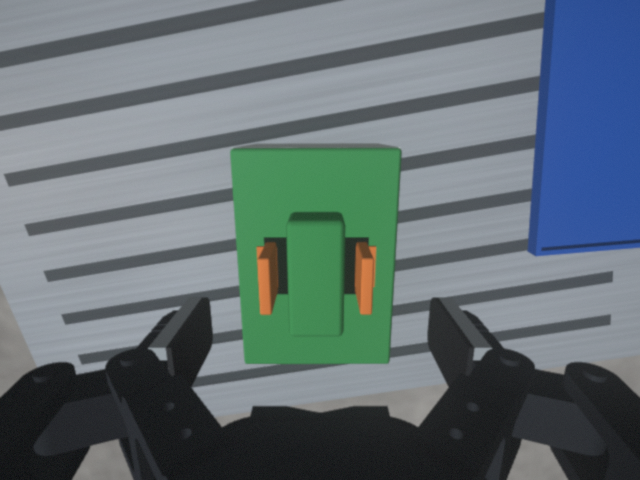

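Tab tops appear at u=257–270 and 357–373, v≈245–312, as predicted from the centre (0.483, 0.2626). A 2.6 mm sideways correction remains, then I descend and squeeze.

Call:
arm_command(
  rows="-1 2.7 -15 0 0 0; -1 2.7 -30 0 0 0; -1 2.7 -42 0 0 0; -1 2.7 -49 0 0 0; -1 2.7 -49 0 0 0; -1 2.7 -49 0 0 0",
)

```text
t: 4.12
tool_pos: [0.4837, 0.2631, 0.2132]
tool_rot: [-3.129, 0.27, -0.005]
contact_force: [-0.1, -0.9, -0.5]
opening: 0.0854
```

Call:
arm_command(
  rows="0 0 0 0 0 0; 0 0 0 0 0 0; 0 0 0 0 0 0; 0 0 0 0 0 0; 0 0 0 0 0 0; 0 0 0 0 0 0; 0 0 0 0 0 0; 0 0 0 0 0 0",
  jaw=0,
  squeeze=30,
)

```text
t: 5.12
tool_pos: [0.4846, 0.2629, 0.2158]
tool_rot: [-3.129, 0.27, -0.009]
contact_force: [-2.2, -3.5, 8.5]
opening: 0.0386
```

Opening is 38.6 mm with 8.5 N upward, slightly less than the expected 42 mm. I look before lifting.

Run:
```python
from m import *
g=grab("wrist"); s=grab("side"); o=monitor.get_obs(); print(o["tool_pos"],o["contact_force"],o["opening"],o["wrist_torque"])
c=cv2.resize(s["im"][170:320,110:285],(560,480),interpolation=2)
save("p1.png",np.hstack([g["im"][140:480,120:520][:,:],cv2.resize(c,(397,340))]))
```

```text
[0.48460988 0.26285338 0.21579438] [-3.1035949  -3.39704409  9.06527214] 0.03857562088863394 [-0.66800698  0.45325298  0.08770518]
```

View pics/p1.png

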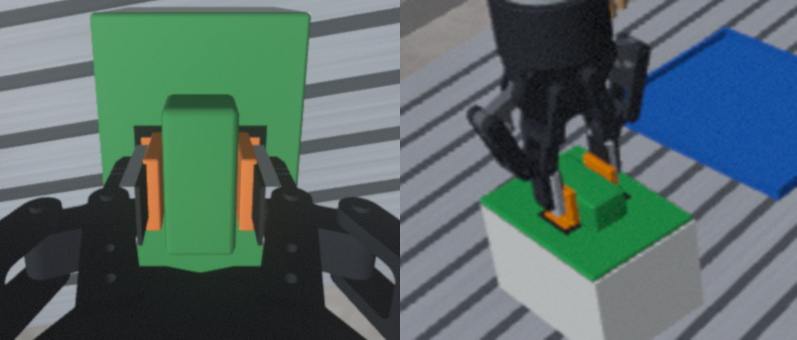

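The left pane shows both tabs pressed in against the block with a pad on each outer face. I lift straight up.

Call:
arm_command(
  rows="0 0 2 0 0 0; 0 0 5 0 0 0; 0 0 9 0 0 0; 0 0 14 0 0 0; 0 0 20 0 0 0; 0 0 27 0 0 0; 0 0 36 0 0 0; 0 0 46 0 0 0; 0 0 58 0 0 0; 0 0 70 0 0 0; 0 0 80 0 0 0; 0 0 80 0 0 0",
)

```text
t: 6.72
tool_pos: [0.485, 0.263, 0.2972]
tool_rot: [-3.128, 0.27, -0.012]
contact_force: [0.5, 0.8, -1.9]
opening: 0.0386
```

Run:
```python
from m import *
g=grab("wrist"); s=grab("side"); o=monitor.get_obs(); print(o["t"],o["tool_pos"],o["tool_rot"],o["contact_force"],o["opening"])
c=cv2.resize(s["im"][130:320,90:330],(430,340),interpolation=2)
save("p2.png",np.hstack([cv2.resize(g["im"][60:480],None,fx=.57,fy=.57),np.zeros((239,5,3),np.uint8),cv2.resize(c,(302,239))]))
```

```text
6.825 [0.48449924 0.26282782 0.29561836] [-3.12917546  0.26959747 -0.00829023] [ 0.09392417 -0.18399182 -2.14188923] 0.0383858517393113
```

View pics/p2.png

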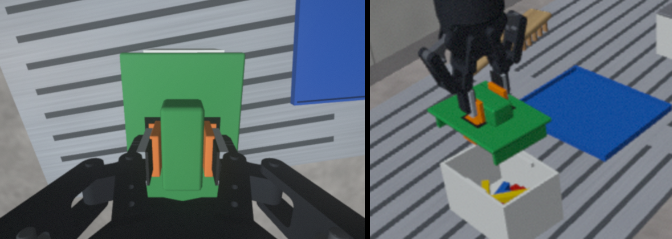

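The cover is free, the pegs in the tub are visible, and about 2 N hangs on the wrist. I carry it to the tray at (0.533, 0.005), turning +5°.

Call:
arm_command(
  rows="4 -20 0 0 0 0; 10 -55 0 0 0 1; 18 -95 0 0 0 2; 26 -135 0 0 0 3; 34 -175 0 0 0 4; 42 -215 0 0 0 5; 48 -245 0 0 0 5; 50 -258 0 0 0 5; 50 -258 -20 0 0 5; 50 -258 -45 0 0 5; 50 -258 -70 0 0 5; 50 -258 -70 0 0 5",
)

```text
t: 8.32
tool_pos: [0.5322, 0.0061, 0.2214]
tool_rot: [-3.137, 0.131, 0.004]
contact_force: [0.1, -0.3, -2.1]
opening: 0.0382
```

Run:
```python
from m import *
g=grab("wrist"); s=grab("side"); o=g["o"]; print(o["t"],o["tool_pos"],o["tool_rot"],o["contact_force"],o["opening"])
c=cv2.resize(s["im"][110:300,140:400],(465,340),interpolation=2)
save("p3.png",np.hstack([cv2.resize(g["im"],(453,340)),cv2.resize(c,(340,340*340//465))[:340] if 0 else cv2.copyMakeBorder(cv2.resize(c,(340,248)),0,92,0,0,0)]))
print([np.round(proj(g,(x,y,.062))) for x,y in((.6299,-.0856),(.4208,-.0716),(.4367,.0979),(.6475,.0813))])
```

```text
8.325 [0.53218923 0.00611875 0.22138823] [-3.13679709  0.1306345   0.00369035] [ 0.06287131 -0.34508495 -2.08254521] 0.03824489873243665
[array([466.,  68.]), array([439., 380.]), array([206., 378.]), array([172.,  62.])]
```

View pics/p3.png

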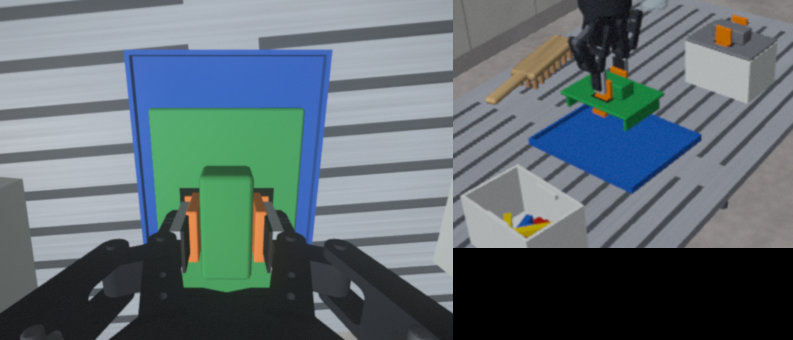

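The cover is level and aligned over the tray. The tray's far edge spans u=125–332 in the crop and the plate spans 149–302. I lower it slowly.

Call:
arm_command(
  rows="1 -1 -12 0 0 0; 2 -1 -28 0 0 0; 2 -1 -42 0 0 0; 2 -1 -50 0 0 0; 2 -1 -54 0 0 0; 2 -1 -56 0 0 0; 2 -1 -56 0 0 0",
)

```text
t: 9.3
tool_pos: [0.5364, 0.0046, 0.1695]
tool_rot: [-3.138, 0.131, -0.008]
contact_force: [-0.1, -1.0, -3.0]
opening: 0.0388
```

Call:
arm_command(
  rows="-1 0 -3 0 0 0; -1 0 -5 0 0 0; -1 0 -6 0 0 0; -1 0 -6 0 0 0",
)

```text
t: 9.8
tool_pos: [0.5353, 0.0046, 0.1633]
tool_rot: [-3.138, 0.131, -0.007]
contact_force: [0.1, -0.2, -1.5]
opening: 0.0383
```

Call:
arm_command(
  rows="0 0 -1 0 0 0; 0 0 -2 0 0 0; 0 0 -3 0 0 0; 0 0 -3 0 0 0",
)

```text
t: 10.3
tool_pos: [0.5356, 0.0045, 0.1619]
tool_rot: [-3.138, 0.131, -0.007]
contact_force: [-4.9, 0.2, 7.1]
opening: 0.0382
```

Contact: 7 N upward at the expected height (0.162). I release and retreat straight up.

Call:
arm_command(
  rows="0 0 0 0 0 0; 0 0 0 0 0 0; 0 0 0 0 0 0; 0 0 0 0 0 0; 0 0 0 0 0 0; 0 0 0 0 0 0",
  jaw=1,
)

```text
t: 11.05
tool_pos: [0.5355, 0.0045, 0.1618]
tool_rot: [-3.138, 0.131, -0.007]
contact_force: [-0.6, -0.5, -0.1]
opening: 0.0856
```

Call:
arm_command(
  rows="0 0 5 0 0 0; 0 0 15 0 0 0; 0 0 35 0 0 0; 0 0 65 0 0 0; 0 0 105 0 0 0; 0 0 150 0 0 0; 0 0 180 0 0 0; 0 0 180 0 0 0",
)

```text
t: 12.05
tool_pos: [0.5368, 0.0044, 0.3472]
tool_rot: [-3.138, 0.131, -0.02]
contact_force: [0.7, 0.1, -0.4]
opening: 0.0851
```

Run:
```python
from m import *
g=grab("wrist"); s=grab("side"); o=g["o"]; print(o["t"],o["tool_pos"],o["contact_force"],o["opening"])
save("p4.png",np.hstack([cv2.resize(g["im"],(400,300)),cv2.resize(s["im"],(400,300))]))
q,_=quad(g["im"],"g",(100,50,540,400)); P=np.array([onz(g,*p,.082)[:2] for p in q]); print(P.mean(0),q.tolist())
b,_=quad(g["im"],"b",(0,0,640,480)); P=np.array([onz(g,*p,.062)[:2] for p in b]); print(P.mean(0),b.tolist())
for p in q:
    r=None
qs,_=quad(s["im"],"g",(140,100,400,300)); print("side",np.array([onz(s,*p,.082)[:2] for p in qs]).mean(0))
```

```text
12.05 [0.53675469 0.00444826 0.34724611] [ 0.70709886  0.13389303 -0.36759426] 0.08508393538478534
[0.53420717 0.00522132] [[369.0, 148.0], [364.0, 280.0], [275.0, 280.0], [270.0, 148.0]]
[0.5319738 0.0054602] [[412.0, 105.0], [398.0, 310.0], [240.0, 310.0], [228.0, 105.0]]
side [0.52562649 0.01558828]
```

View pics/p4.png

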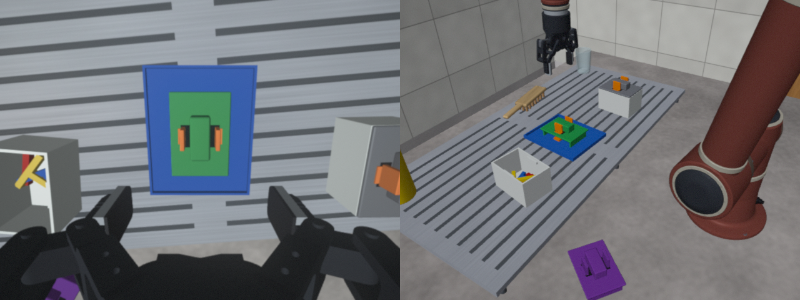

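The cover lies flat in the tray, within about 2 mm of its centre by the wrist view, tabs sprung out. The grey cover is still on and the gripper is clear. I hand the job in.

```bash
python3 -c "
from station import workorder
print(workorder.finish_job())"
```

```text
the job is handed in; nothing more can be done
None
```

The peg tub is open: I pinched both orange tabs in, lifted the green cover straight off, laid it right way up in the blue tray and let go. I handed the job in at about 12 s of robot time. No verdict came back.

- **Position:** the last wrist view put the cover about 2 mm from the tray centre: (0.534, 0.005) against (0.532, 0.005).
- **Clearance:** the gripper was open, clear of the cover and reading about 0 N. The grey and purple covers were left alone.
- **Forces:** the arm felt 8.5 N at the pinch and 7 N at set-down, well under the limits.

Two checks disagreed:
- **Jaw opening:** it read 38–39 mm during the pinch instead of the 42 mm expected. The picture showed both tabs pressed in properly.
- **Side-view position:** the side camera put the cover's centre about 13 mm away from the wrist measurement. I put that down to its green outline also taking in the block and skirt. I did not check this, and trusted the wrist view.

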